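Snap a tub lid shut section by section

ROBOT

A 6-joint arm with a two-finger parallel gripper is mounted at the origin on the work surface. World frame = base frame: x ahead of the robot, y to its left, z up, the work surface at z = 0. Lengths are in m, angles in rad, forces in N, time in s.
With the tool pointing down it reaches from about 0.3 to 0.825 m from the base axis. Payload 5.4 kg.
Tool frame: the origin (TCP) lies on the centre line of the jaws, within the pads' length; the fingertips stand 17 mm ahead of it and the grasp point (between the pads) lies 2 mm behind it (bot.tips_ahead is the distance from the TCP to the fingertips, in m); x points along the fingers, z is the direction in which the jaws open and shut, and the axes are right-handed (so a half turn about x gives the same grasp; the last joint's range is limited). The gripper opens to 92 mm and grips with 3 to 60 N. Pads are 20 mm wide; open, the fingers measure 128 mm over their backs; the gripper's body (75 mm by 189 mm) begins 69 mm behind the grasp point.
Start: joints at [1.092, 0.158, 1.597, -0, 1.386, -0.21], TCP at [0.153, 0.554, 0.232] pointing down, gripper open.
Joint ranges: [-2.91, 2.91], [-0.94, 2.29], [0.18, 2.7], [-1.29, 4.43], [0.17, 2.64], [-3, 3]. Speed limits (rad/s): [2.57, 2.57, 3.14, 3.14, 3.14, 3.14].

INTERFACE

Orientations are given as a unit quaternion [x, y, z, w].
In Python, from plant import bot, eyes, sensors gives the robot as it stands. The module is installed in compiled form; this text tells all that it offers. Calls block until the motion is done:
- bot.reach(position, orientation): joint-space move of the TCP to a pose.
- bot.servo_line(position, orientation=None, speed=0.15, max_force=None): straight line of the TCP; orientation=None keeps the orientation; speed is the mean speed in m/s. With max_force (N) it stops when the force on the tool has changed by that much, and returns True; else False.
- bot.set_joints(angles): joint-space move.
- bot.open_gripper() and bot.close(f_grip=None): open the fingers fully, or close them until they stop; f_grip is the grip in N (None keeps the last).
- bot.dwell(seconds).
- bot.solve_ik(position, orientation): joint angles nearest the present ones, or None.
- eyes.capture(name): name is "scene" or "top"; returns a dict with "pixels" (480x640x3 uint8, red, green, blue), "K" (3x3 intrinsics, pixels), "dist_coeffs" ([k1, k2, p1, p2, k3] as OpenCV has them; the pictures are not rectified), "cam_to_world" (4x4, takes a point from camera to world coordinates). Camera axes: x right, y up, looking along -z (the intrinsics and any distortion apply to the point x, -y, -z); pixel columns grow to the right and rows downward; lengths in m; the calibration is good to about 2 mm. A picture is of the moment at which its call begins. There is no depth.
A pose or a line that the arm cannot do raises bot.PlanningError and nothing moves.
- bot.hand_in(): hands the job in, once; it reports no verdict.
Readings, each from a call of its own:
- sensors.current_t(): time.
- sensors.current_joint_positions(): joint angles.
- sensors.current_dq(): joint speeds.
- sensors.current_tau(): joint torques, N m.
- sensors.current_tool_pos(): TCP position.
- sensors.current_tcp_rot(): TCP orientation.
- sensors.current_force(): force on the tool from outside, world axes, zero at the start.
- sensors.current_torque(): the same for the moment, N m.
- sensors.current_opening(): finger opening in m.
Only numpy, scipy, OpenCV 4.12 (cv2) and the standard library are available. Lean on these libraries where they do the work, as an engineer would, in place of code of your own. Each camera call takes 0.05 s, during which the arm holds its last target. There are 200 camera calls.

TASK

The lid of the white food tub is only partly closed. With the fingertips, press down around its rim, section by section, until all four sides have clicked shut flush with the lid's middle. Do not lift, tip or shove the tub, and leave the jar, the bowl and the brush where they are; finish clear of everything.

Things in the scene. Friction and masses are not known exactly. Their poses are not given: they have to be found in the camera images.
- tub: white food tub 126 (x) by 176 mm (y), about 0.9 kg, loose on the bench, under a green snap-fit lid 140 by 190 mm. The lid's middle and round corners (43 mm) are down, tops at 95 mm; between corners each side has one flat rim section that presses straight down. Both long sections stand 8 mm proud; each short one may be open or shut already. Origin: centre of underside, z up
- top_front (a point): centre of the top face of the -x long side lid section, a flat strip 24 mm (x) by 136 mm (y), 103 mm above the bench while open, 95 mm when shut; it moves with the section; axes as the tub's
- rim_front (a joint): lid section along the tub's -x long side: travel in m, 0 = standing 8 mm proud (open), 0.008 = clicked shut, top flush with the lid's middle. Springs back up if let go before about 5 mm, pushing back with about 8 to 10 N; past that it snaps down by itself and stays down
- top_back (a point): centre of the top face of the +x long side lid section, a flat strip 24 mm (x) by 136 mm (y), 103 mm above the bench while open, 95 mm when shut; it moves with the section; axes as the tub's
- rim_back (a joint): lid section along the tub's +x long side: travel in m, 0 = standing 8 mm proud (open), 0.008 = clicked shut, top flush with the lid's middle. Springs back up if let go before about 5 mm, pushing back with about 8 to 10 N; past that it snaps down by itself and stays down
- top_left (a point): centre of the top face of the +y short side lid section, a flat strip 86 mm (x) by 24 mm (y), 103 mm above the bench while open, 95 mm when shut; it moves with the section; axes as the tub's
- rim_left (a joint): lid section along the tub's +y short side: travel in m, 0 = standing 8 mm proud (open), 0.008 = clicked shut, top flush with the lid's middle. Springs back up if let go before about 5 mm, pushing back with about 8 to 10 N; past that it snaps down by itself and stays down
- top_right (a point): centre of the top face of the -y short side lid section, a flat strip 86 mm (x) by 24 mm (y), 103 mm above the bench while open, 95 mm when shut; it moves with the section; axes as the tub's
- rim_right (a joint): lid section along the tub's -y short side: travel in m, 0 = standing 8 mm proud (open), 0.008 = clicked shut, top flush with the lid's middle. Springs back up if let go before about 5 mm, pushing back with about 8 to 10 N; past that it snaps down by itself and stays down
- jar: bystander: amber glass jar with a steel cap, 60 mm across, 85 mm tall, standing loose beside the tub's +y end; origin centre of underside, z up
- bowl: bystander: steel bowl, 110 mm across, 50 mm tall, standing loose beside the tub's -y end; origin centre of underside, z up
- brush: bystander: pastry brush 200 mm long lying loose on the bench beyond the tub's +x side; its length along its x
There are look-alikes about, which are no part of the job. Of the things that look like the tub, the smallest one is meant.

How it is judged:
By the outcome, as a careful person would: the job done as asked, in the order asked, and still so for the second after the job is handed in, with the robot touching nothing.
It also fails if it takes over 42 s, if anything falls off the work surface, if the arm or the gripper's body presses on something with over 40 N, if the wrist force passes 120 N, or if a joint passes its speed limit or range.

## Working session

There is one attempt and no reset: what is moved stays moved. The work goes in short steps, each a Python script; the robot and the scene stay as the last script left them, time stands still between calls to the robot, and variables do not carry over. Pictures are saved under pics/ and viewed, about 8 in all and at most 12, crops included, and the job is handed in when it is done.

```bash
mkdir -p pics
python3 - <<'E'
from plant import bot, eyes, sensors
import cv2,pickle
d={}
for n in("scene","top"):
    c=eyes.capture(n);d[n]=c
    cv2.imwrite(f"pics/{n}0.png",c["pixels"][:,:,::-1])
    print(n,c["K"],c["dist_coeffs"],c["cam_to_world"])
pickle.dump(d,open("c0.pkl","wb"))
print(sensors.current_t(),sensors.current_tcp_rot(),bot.tips_ahead)
E
```

```text
scene [[597.41811148   0.         320.93778317]
 [  0.         597.41811148 234.15539594]
 [  0.           0.           1.        ]] [-0.144173  0.        0.        0.        0.      ] [[ 0.4307254  -0.47205282  0.76918253  1.39148446]
 [ 0.90245673  0.23179665 -0.36310077 -0.38140588]
 [-0.00689119  0.85055067  0.52584795  0.72065778]
 [ 0.          0.          0.          1.        ]]
top [[584.64767468   0.         318.49858025]
 [  0.         584.64767468 240.40582576]
 [  0.           0.           1.        ]] [-0.12060944  0.          0.          0.          0.        ] [[ 0.01667208  0.99375826 -0.11030218  0.38192511]
 [-0.99936792  0.02002632  0.0293719   0.06121424]
 [ 0.03139751  0.10974277  0.993464    1.2665056 ]
 [ 0.          0.          0.          1.        ]]
0.1 [-0.42874377  0.56302396  0.42825     0.56194727] 0.017
```

View pics/scene0.png

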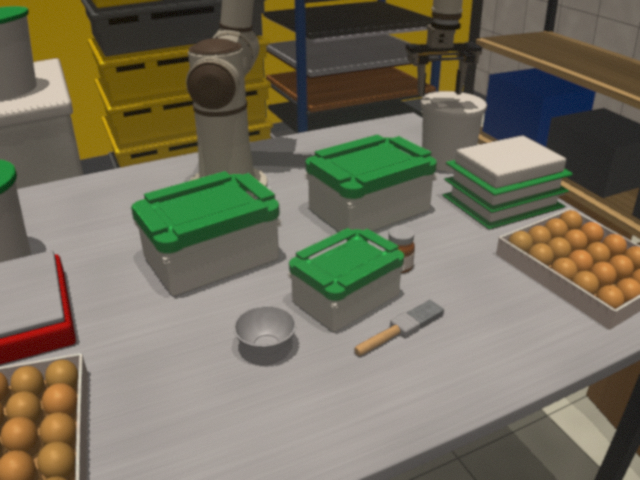

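View pics/top0.png

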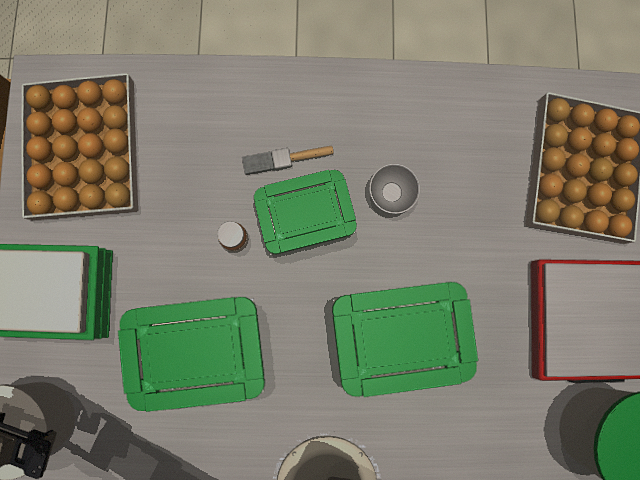

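The tub candidates in the top view are at (305,212), (192,353) and (405,338). The one at (305,212) is the smallest, and it has the jar, bowl and brush around it, so it fits. I'll confirm that with a crop and measure it.

```bash
cat > h.py <<'E'
import numpy as np,cv2
def cast(c,uv,z):
    p=cv2.undistortPoints(np.float64(uv).reshape(-1,1,2),c["K"],np.array(c["dist_coeffs"])).reshape(-1,2)
    T=np.array(c["cam_to_world"]);d=np.c_[p[:,0],-p[:,1],-np.ones(len(p))]@T[:3,:3].T
    return T[:3,3]+d*((z-T[2,3])/d[:,2])[:,None]
def project(c,P):
    T=np.linalg.inv(c["cam_to_world"]);q=np.atleast_2d(P)@T[:3,:3].T+T[:3,3]
    return cv2.projectPoints(q*[1,-1,-1],np.zeros(3),np.zeros(3),c["K"],np.array(c["dist_coeffs"]))[0].reshape(-1,2)
def lid(c,seed,z):
    h=cv2.cvtColor(c["pixels"],cv2.COLOR_RGB2HSV);m=cv2.inRange(h,(45,90,40),(80,255,255))
    m=cv2.morphologyEx(m,cv2.MORPH_CLOSE,np.ones((5,5)))
    k=[x for x in cv2.findContours(m,0,cv2.CHAIN_APPROX_NONE)[0] if cv2.pointPolygonTest(x,seed,False)>=0][0]
    return k,cast(c,k,z)[:,:2]
E
python3 - <<'E'
from h import *
import pickle
d=pickle.load(open("c0.pkl","rb"));t=d["top"]
for s in((305,212),(192,353),(405,338)):
    k,w=lid(t,s,.1);r=cv2.minAreaRect(np.float32(w*1000));print(s,r)
for n,s in(("jar",(232,231)),("bowl",(393,190))): print(n,cast(t,[s],.085 if n=="jar" else .05))
a=cv2.resize(t["pixels"][150:270,215:425],None,fx=3.8,fy=3.8,interpolation=2)
b=cv2.resize(d["scene"]["pixels"][220:340,270:430],None,fx=3.8,fy=3.8,interpolation=2)
b=b[:, :798]
cv2.imwrite("pics/cropt.png",a[:,:,::-1]);cv2.imwrite("pics/crops.png",b[:,:,::-1])
E
```

```text
(305, 212) ((571.4127197265625, 55.33434295654297), (141.01766967773438, 189.44122314453125), 15.616519927978516)
(192, 353) ((280.8917541503906, 276.7923583984375), (204.29669189453125, 279.166748046875), 7.679965496063232)
(405, 338) ((317.6869812011719, -150.27806091308594), (204.4151611328125, 279.15362548828125), 7.869187355041504)
jar [[0.52880176 0.20257222 0.085     ]]
bowl [[ 0.62816159 -0.13164167  0.05      ]]
```

View pics/cropt.png

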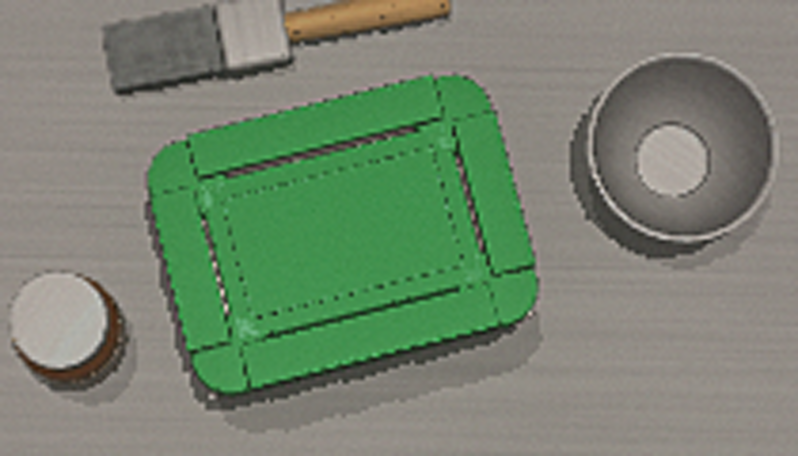

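View pics/crops.png

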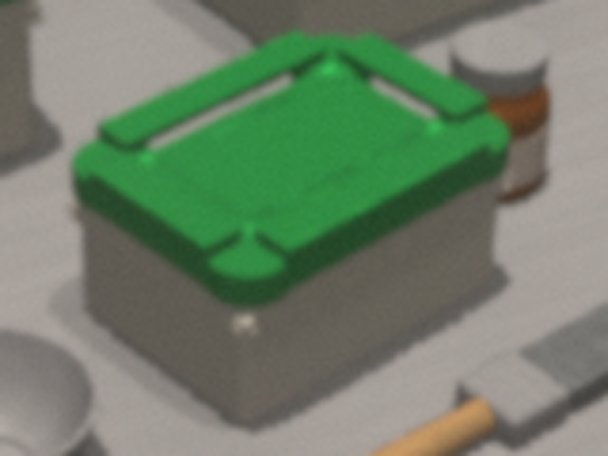

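The crops confirm it. The tub at (305,212) has a lid of about 141x189 mm, centred at (0.571, 0.055) with a yaw of 15.6°. Both long sections are proud, the left one is open, and the right one isn't clear. I'll press all four with the closed fingers laid along each strip.

```bash
cat >> h.py <<'E'
from scipy.spatial.transform import Rotation as Ro
C=np.array([.5714,.0553]);YAW=np.radians(15.6)
ex=np.array([np.cos(YAW),np.sin(YAW)]);ey=np.array([-ex[1],ex[0]])
SEC={"front":(C-.058*ex,ey),"left":(C+.083*ey,ex),"back":(C+.058*ex,ey),"right":(C-.083*ey,ex)}
def quat(bot,sensors,p,d):
    best=None;q0=np.array(sensors.current_joint_positions())
    for s in(1,-1):
        x=np.array([0,0,-1.]);z=np.array([*(s*d),0]);q=Ro.from_matrix(np.c_[x,np.cross(z,x),z]).as_quat()
        j=bot.solve_ik(p,q)
        if j is not None:
            c=np.abs(np.array(j)-q0).max()
            if best is None or c<best[0]: best=(c,q)
    return best
def press(bot,sensors,name,zhi=.15):
    p,d=SEC[name];c,q=quat(bot,sensors,[*p,zhi],d)
    bot.reach([*p,zhi],q)
    bot.servo_line([*p,.124],speed=.1)
    f0=np.array(sensors.current_force());hit=bot.servo_line([*p,.109],speed=.02,max_force=22)
    print(name,"hit",hit,"tip z",round(sensors.current_tool_pos()[2]-.017,4),"dF",np.round(np.array(sensors.current_force())-f0,1),"t",sensors.current_t())
    bot.servo_line([*p,zhi],speed=.15)
E
python3 - <<'E'
from h import *
from plant import bot,eyes,sensors
p=np.array(sensors.current_tool_pos());bot.close(10)
bot.servo_line([p[0],p[1],.33],speed=.2)
P,d=SEC["front"];c,q=quat(bot,sensors,[*P,.25],d);print(c)
bot.reach([*P,.25],q);print(sensors.current_t(),sensors.current_opening())
press(bot,sensors,"front")
E
```

```text
1.3514351481306641
4.35 0.0004260962257466014
front hit True tip z 0.0953 dF [-2.5  0.9  5.1] t 5.8833
```

Run:
```python
from h import *
from plant import bot,eyes,sensors
for n in("left","back","right"): press(bot,sensors,n,.16)
p=np.array(sensors.current_tool_pos())
bot.servo_line([p[0],p[1],.3],speed=.2)
bot.set_joints([1.092,-.1,1.5,0,1.5,-.21])
print(sensors.current_t(),sensors.current_tool_pos())
import pickle
t=eyes.capture("top");s=eyes.capture("scene")
k,w=lid(t,(305,212),.097);print(cv2.minAreaRect(np.float32(w*1000)))
a=cv2.resize(s["pixels"][220:370,220:450],None,fx=3.4,fy=3.4,interpolation=2)
cv2.imwrite("pics/s1.png",a[:,:,::-1])
cv2.imwrite("pics/t1.png",cv2.resize(t["pixels"][130:280,200:430],None,fx=3.4,fy=3.4,interpolation=2)[:,:,::-1])
```

```text
left hit True tip z 0.0953 dF [-1.2 -0.3  5. ] t 8.7167
back hit False tip z 0.0952 dF [-7.6 -0.  18.2] t 11.9167
right hit True tip z 0.0954 dF [-1.   0.7  3.9] t 14.875
18.8 [0.14937495 0.54693036 0.42642941]
((570.7230224609375, 55.49901580810547), (140.44862365722656, 188.72579956054688), 15.575399398803711)
```

View pics/s1.png

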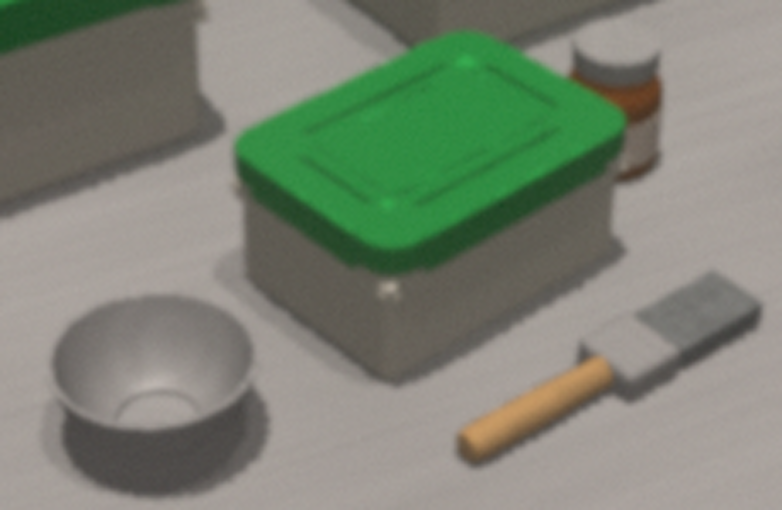

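View pics/t1.png

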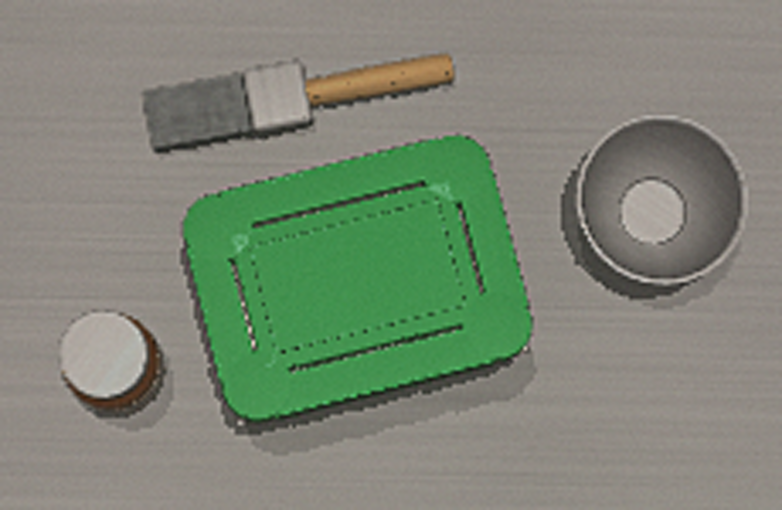

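The pictures show all four sections flush: the steps at the corners are gone, for example around (390,230) in the scene crop. The tub, jar, bowl and brush are where they were, and the arm is well clear.

```bash
python3 -c "
from plant import bot,sensors
bot.hand_in();print(sensors.current_t())"
```

```text
the job is handed in; nothing more can be done
the job is handed in; nothing more can be done
```

All four sides of the small tub's lid are shut flush, and I handed the job in about 19 s into the 42 s allowed. I pressed the middle of each section straight down with closed fingertips, in the order front, left, back, right.

- **Press depth:** the fingertips ended at 95.2–95.4 mm on every section, against a flush height of 95 mm.
- **Pictures afterwards:** both views show no section standing proud. The jar, bowl and brush look unmoved, though I judged that by eye and did not measure it.
- **Tub position:** the lid measured within 1 mm and 0.1° of its first measurement, which is within the camera calibration.
- **Back section:** this press did not trip the 22 N stop. It reached its target depth region with about 18 N of push-back, and it looks flush in both pictures.
- **Right section:** I could not tell from the first pictures whether it was open, so I pressed it anyway.

The robot finished well clear of everything, near its start position at a height of 0.43 m.

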